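Prop open the tape bin at the parcel counter

TASK

Two lidded supply bins stand on the parcel counter. Lift the green lid by its black knob until the spring stay inside swings fully up beneath it, then let the lid back down onto the stay and let go, so that it stays propped open for scooping out rolls one-handed. Leave the blue lid shut.

Things in the scene. Friction and masses are not known exactly. Their poses are not given: they have to be found in the camera images.
- green_knob (a point): centre of the black ball knob, 32 mm across, near the front edge of the green lid, on a 12 mm stem; 155 mm above the counter when shut, 37 mm above the lid's top face. Axes are the lid's: x from the knob towards the hinge (level when shut), y along the hinge, z square out of the lid. The hinge line runs along y, 170 mm along +x and 45 mm along -z from this point.
- green_lid (a joint): angle, rad, of the green lid, 206 x 186 x 8 mm, 0.25 to 0.5 kg, hinged on the far rim of a fixed white bin 200 mm deep, 180 wide, 110 high. 0 shut, grows as the front edge is lifted, end stop 1.25. It turns freely and falls shut if let go early. The stay swings up once the lid passes 0.85; let down again, the lid rests on it at about 0.72.
- green_stay (a joint): angle, rad, of the orange stay, a sprung arm 95 mm long, 10 mm thick, inside the bin under the green lid, pivoted near the rim at one side. 0 folded flat, tip to the hinge; 1.22 fully up at its stop, where it carries the lid. It follows the lid's underside and swings up by itself within 0.5 s of the lid being lifted far enough; it needs no help.
- blue_lid (a joint): angle, rad, of the blue lid on the other bin, of the same make and size, to the left or right of the green one; 0 shut. To be left shut. Loose bystanders near the bins: a tape roll, a bottle and a small parcel.

How it is judged:
By the outcome, as a careful person would: the job done as asked, in the order asked, and still so for the second after the job is handed in, with the robot touching nothing.
It also fails if it takes over 40 s, if anything falls off the work surface, if the arm or the gripper's body presses on something with over 40 N, if the wrist force passes 120 N, or if a joint passes its speed limit or range.

ROBOT

A 7-joint arm with a two-finger parallel gripper is mounted at the origin on the work surface. World frame = base frame: x ahead of the robot, y to its left, z up, the work surface at z = 0. Lengths are in m, angles in degrees, forces in N, time in s.
With the tool pointing down it reaches from about 0.425 to 0.875 m from the base axis. Payload 4.7 kg.
Tool frame: the origin (TCP) lies midway between the tips of the shut fingers; the grasp point (between the pads) lies 19 mm behind it; y points along the fingers, x is the direction in which the jaws open and shut, and the axes are right-handed (so a half turn about y gives the same grasp; the last joint's range is limited). The gripper opens to 87 mm and grips with 3 to 60 N. Pads are 19 mm wide; open, the fingers measure 117 mm over their backs; the gripper's body (75 mm by 190 mm) begins 51 mm behind the grasp point.
Start: joints at [77.24, 18.392, -4.016, 83.108, 1.295, 78.541, -3.26], TCP at [0.152, -0.632, 0.185] pointing down, gripper open.
Joint ranges: [-163.93, 163.93], [-17.29, 119.83], [-79.2, 71.16], [3.27, 140.29], [-89.18, 269.18], [5.43, 117.66], [-154.24, 154.24]. Speed limits (degrees/s): [147.25, 147.25, 180, 180, 180, 180, 180].

INTERFACE

Orientations are given as [roll, pitch, yaw] about the fixed x, y, z axes, in that order (R = Rz(yaw) Ry(pitch) Rx(roll)).
In Python, from cell import env gives the robot as it stands.
- The arm moves only by the tool carry_out, never from a script. Its argument "targets" is a list of rows, each a list of 2 entries, a list of its own where there are three numbers: the shift along the tool's x, y, z in mm, then the turn, a rotation vector about the tool's x, y, z in degrees. A call has 1 to 12 rows; each row shifts and turns the commanded pose from where the row before left it, along the tool's axes as they then stand; what a row does not reach is not made up. A row lasts 1/10 s, in which the tool goes at most 50 mm and 8.59 degrees, less where a joint would pass 70% of its speed; a pose out of reach is approached as far as the arm can. A call with a gripper value outside its range is refused whole. "jaw" is the opening, from 0 (shut) to 1 (fully open), set as the call begins (left out, the last holds). The fingers move at their own pace and stop on an object; "squeeze" is the grip in N (left out, the last holds). Time passes only in rows, so rows that do not move let the fingers close. It gives the time, the measured TCP pose, the force and the opening at its end, in the units of the state.
- env.get_obs(): the state, without advancing time (a new reading comes with each control period).
- env.read_camera(name): name is "scene" or "top"; returns the picture (400x640x3 uint8, red, green, blue); there is no depth.
- env.get_calibration(name): a dict with "fx", "fy", "cx", "cy" (pixels), "R" (3x3) and "t" (3): a world point X has camera coordinates R X + t. Camera axes: x right, y down, z forward; pixel columns grow to the right and rows downward; lengths in m; the calibration is good to about 2 mm. A picture is of the moment at which its call begins. get_calibration takes no time and is no camera call.
- env.sign_off(): hands the job in, once; it reports no verdict.
Trained networks look in the newest picture that a camera, given by its name, has taken for a name from the list of things; names that differ only in an ending like _2 or _b are one class to them, and where a whole thing is asked for, a point or a joint stands for the part that bears it (a point fixed in the world has none). Each returns a list of dicts, best first, with "p" (0 to 1); they miss things now and then, are a little off and sometimes report something else, mostly with a low value. They report only what shows in the picture. A call takes as long as a camera call.
- env.outline_of(camera, label): "mask" (400x640 bool, what is visible of it) and "xy" ([column, row] in pixels, amid what is visible of it).
The state is a dict: "time_s": time; "qpos": joint angles; "joint_velocities": joint speeds; "effort": joint torques, N m; "tool_pos": TCP position; "tool_rot": TCP orientation; "force": force on the tool from outside, world axes, zero at the start; "wrist_torque": the same for the moment, N m; "grip_width": finger opening in m.
Only numpy, scipy, OpenCV 4.12 (cv2) and the standard library are available. Lean on these libraries where they do the work, as an engineer would, in place of code of your own. Each camera call takes 0.05 s, during which the arm holds its last target.

## Working session

There is one attempt and no reset: what is moved stays moved. The work goes in short steps, Python scripts to look and compute and a tool call to move; the robot and the scene stay as the last step left them, time stands still between calls to the robot, and variables do not carry over. Pictures are saved under pics/ and viewed, and the job is handed in when it is done.

Besides the shell and the picture viewer there is one more tool, called after ">>>" as name([rows], argument=value, ...), one row to a line, values as JSON. carry_out: Moves the arm, as the interface text tells. Its arguments: {"type":"object","properties":{"targets":{"type":"array","items":{"type":"array"}},"jaw":{"type":"number"},"squeeze":{"type":"number"}},"required":["targets"]}

```bash
mkdir -p pics; ls
python3 - <<'E'
from cell import env
import cv2
o=env.get_obs()
for k in o: print(k,o[k])
for n in("scene","top"):
    im=env.read_camera(n); cv2.imwrite(f"pics/{n}0.png",im[:,:,::-1])
    print(n,env.get_calibration(n))
    for l in("green_knob","green_lid","blue_lid"):
        for d in env.outline_of(n,l)[:3]:print(l,d["p"],d["xy"],d["mask"].sum())
E
```

```text
pics
time_s 0.0
qpos [77.24050317 18.44164598 -4.01357843 83.1752088   1.29450986 78.54151554
 -3.26018589]
joint_velocities [ 0.01647423  0.04391976  0.03255491  0.02143029 -0.06934393  0.01921886
  0.02672189]
effort [ 2.34663767e-04 -4.91280055e+01 -4.03398843e-01 -3.12523627e+01
 -6.38661487e-02  4.38180612e-02  1.80907282e-04]
tool_pos [ 0.15226172 -0.6312602   0.18412933]
tool_rot [-90.00592296   0.11316082 -76.43288951]
force [-1.09506651 -0.30932584 -1.19481164]
wrist_torque [-0.01794021  0.00569394  0.0609718 ]
grip_width 0.08694853954103743
scene {'fx': 378.3513906971379, 'fy': 378.3513906971379, 'cx': 316.9486018978659, 'cy': 199.0591785223447, 'R': array([[-0.71592842,  0.69774773, -0.0243845 ],
       [ 0.43215147,  0.41543945, -0.80040937],
       [-0.54835354, -0.58357362, -0.59895762]]), 't': array([ 0.40423878, -0.13482659,  1.11468557])}
green_knob 0.82 [251.6, 174.0] 4583
green_lid 0.84 [247.2, 175.5] 4582
blue_lid 0.69 [412.8, 277.6] 12307
top {'fx': 477.22560154452583, 'fy': 477.22560154452583, 'cx': 314.18877210454707, 'cy': 198.11049175620747, 'R': array([[-0.00595154, -0.99959678, -0.02776416],
       [-0.99062645,  0.00968267, -0.13625518],
       [ 0.13646907,  0.02669299, -0.99028464]]), 't': array([0.04050415, 0.60690949, 0.90249579])}
green_knob 0.68 [437.9, 210.4] 11795
green_lid 0.75 [440.5, 208.8] 11927
blue_lid 0.86 [213.7, 216.4] 11558
```

View pics/scene0.png

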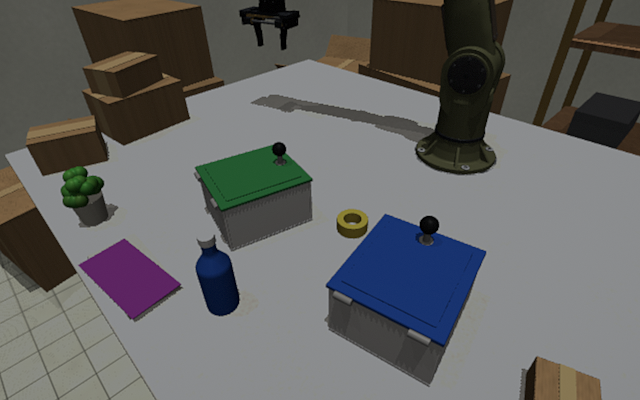

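View pics/top0.png

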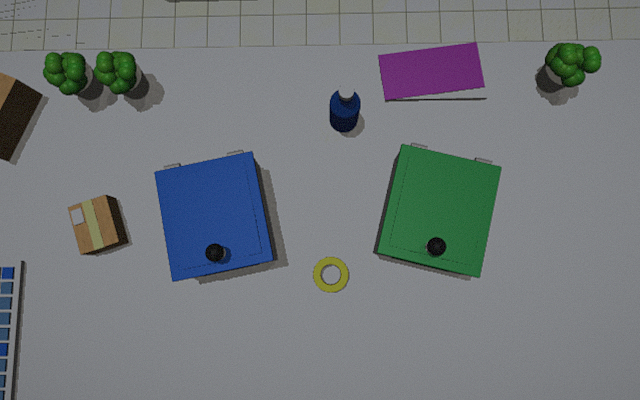

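The scene view shows the green knob at about (279,149), and the top view shows it at about (437,246). The green lid's hinge edge in the top view runs from (402,146) to (500,167). Next I'll refine the knob centroid and triangulate.

```bash
cat > h.py <<'E'
import numpy as np,cv2
from cell import env
def K(c): return np.array([[c['fx'],0,c['cx']],[0,c['fy'],c['cy']],[0,0,1]])
def P(n):
    c=env.get_calibration(n); return K(c)@np.c_[c['R'],c['t']]
def tri(a,b):
    X=cv2.triangulatePoints(P("scene"),P("top"),np.array(a,float).reshape(2,1),np.array(b,float).reshape(2,1)); return (X[:3]/X[3]).ravel()
def proj(n,X): x=P(n)@np.r_[X,1]; return x[:2]/x[2]
def onz(n,uv,z):
    c=env.get_calibration(n);d=c['R'].T@np.linalg.inv(K(c))@np.r_[uv,1];o=-c['R'].T@c['t'];return o+d*(z-o[2])/d[2]
def dark(im,u,v,r=14,th=45):
    s=im[v-r:v+r+1,u-r:u+r+1].max(2)<th
    n,l,st,ce=cv2.connectedComponentsWithStats(s.astype(np.uint8))
    i=1+np.argmax(st[1:,4]); return ce[i]+[u-r,v-r],st[i]
E
python3 - <<'E'
from h import *
a=cv2.imread("pics/scene0.png");b=cv2.imread("pics/top0.png")
ka,s=dark(a,279,149);print(ka,s);kb,s=dark(b,437,246);print(kb,s)
k=tri(ka,kb);print("knob",k,proj("scene",k)-ka,proj("top",k)-kb)
hsv=cv2.cvtColor(b,cv2.COLOR_BGR2HSV);m=cv2.inRange(hsv,(45,120,40),(80,255,255));m[:, :350]=0;m[:130]=0;m[:,520:]=0
cs,_=cv2.findContours(m,0,2);c=max(cs,key=cv2.contourArea);bx=cv2.approxPolyDP(c,8,True).reshape(-1,2);print(bx)
for p in bx: print(p,onz("top",p,.118))
E
```

```text
[278.91145833 151.359375  ] [  7   8  14  21 192]
[435.98154982 246.29151292] [  4   5  19  19 271]
knob [ 0.50706607 -0.17619456  0.14786924] [0.09511498 0.01005182] [ 0.05205508 -0.0591664 ]
[[402 144]
 [377 252]
 [479 276]
 [500 167]]
[402 144] [ 0.69556327 -0.12836014  0.118     ]
[377 252] [ 0.49858561 -0.07785693  0.118     ]
[479 276] [ 0.45536647 -0.25601055  0.118     ]
[500 167] [ 0.65045827 -0.30406338  0.118     ]
```

Run:
```python
from h import *
a=cv2.imread("pics/scene0.png")
cv2.imwrite("pics/z.png",cv2.resize(a[125:185,240:320],None,fx=8,fy=8,interpolation=0))
s=(a[135:170,265:295].max(2)<45); 
for i,r in enumerate(s): print(135+i,np.where(r)[0]+265 if r.any() else '')
for v in (148.5,149,149.5):
    k=tri((279,v),(436,246.3));print(k,proj("scene",k)-(279,v))
```

```text
135 
136 
137 
138 
139 
140 
141 
142 
143 [275 276 277 278 279 280 281 282]
144 [274 275 276 277 278 279 280 281 282 283]
145 [273 274 275 276 277 278 279 280 281 282 283 284]
146 [273 274 275 276 277 278 279 280 281 282 283 284]
147 [272 273 274 275 276 277 278 279 280 281 282 283 284 285]
148 [272 273 274 275 276 277 278 279 280 281 282 283 284 285]
149 [272 273 274 275 276 277 278 279 280 281 282 283 284 285]
150 [273 274 275 276 277 278 279 280 281 282 283 284 285]
151 [273 274 275 276 277 278 279 280 281 282 283 284]
152 [273 274 275 276 277 278 279 280 281 282 283 284]
153 [274 275 276 277 278 279 280 281 282 283 284]
154 [275 276 277 278 279 280 281 282 283]
155 [277 278 279 280 281]
156 [277 278 279 280 281]
157 [278 279 280 281]
158 [278 279 280 281]
159 [276 277 278 279 280 281 282 283]
160 [275 278 279 280 281 282 283 284 285]
161 [274 278 279 280 281 282 285]
162 [274 278 279 280 281 282 285]
163 [279 280]
164 
165 
166 
167 
168 
169 
[ 0.50691469 -0.17458845  0.15569314] [0.22259067 0.02340723]
[ 0.50692808 -0.17486387  0.1543312 ] [0.19043956 0.02005159]
[ 0.50694151 -0.1751399   0.15296617] [0.15828777 0.01668734]
```

>>> carry_out([
  [[0,-20,0],[0,7,0]],
  [[0,-20,0],[0,7,0]],
  [[0,-20,0],[0,7,0]],
  [[0,-20,0],[0,6.6,0]],
  [[0,0,0],[0,0,0]],
], jaw=1)

```text
time_s: 0.9
tool_pos: [0.1529, -0.6335, 0.2688]
tool_rot: [-89.8, -0.3, -104.1]
force: [-0.2, -0.5, 0.1]
grip_width: 0.0866
```

>>> carry_out([
  [[-35,0,15.5],[0,0,0]],
  [[-35,0,15.5],[0,0,0]],
  [[-35,0,15.5],[0,0,0]],
  [[-35,0,15.5],[0,0,0]],
  [[-35,0,15.5],[0,0,0]],
  [[-35,0,15.5],[0,0,0]],
  [[-35,0,15.5],[0,0,0]],
  [[-35,0,15.5],[0,0,0]],
  [[-35,0,15.5],[0,0,0]],
  [[-35,0,15.5],[0,0,0]],
  [[-35,0,15.5],[0,0,0]],
  [[-35,0,15.5],[0,0,0]],
])

```text
time_s: 2.1
tool_pos: [0.4351, -0.2679, 0.2641]
tool_rot: [-90.1, 0.0, -103.9]
force: [1.4, -0.7, -1.4]
grip_width: 0.087
```

>>> carry_out([
  [[-37,0,15.5],[0,0,0]],
  [[-37,0,15.5],[0,0,0]],
  [[-37,0,15],[0,0,0]],
  [[0,0,0],[0,0,0]],
  [[0,0,0],[0,0,0]],
])

```text
time_s: 2.6
tool_pos: [0.5061, -0.172, 0.2641]
tool_rot: [-90.1, -0.0, -103.8]
force: [-1.1, -0.2, 0.1]
grip_width: 0.087
```

Run:
```python
from h import *
o=env.get_obs();print(o['tool_pos'],o['tool_rot'],o['qpos'])
from scipy.spatial.transform import Rotation as R
M=R.from_euler('xyz',o['tool_rot'],degrees=True).as_matrix();print((M.T@(np.array([.507,-.175,.155])-o['tool_pos']))*1000)
cv2.imwrite("pics/s1.png",env.read_camera("scene")[:,:,::-1])
```

```text
[ 0.50611723 -0.17202937  0.26410018] [-9.00925779e+01 -1.31951686e-02 -1.03757806e+02] [ 42.12380135   4.1386851  -27.59168078  91.43624649   1.93754186
  84.98966916 -89.33671105]
[  2.65033286 109.09812222   1.74019509]
```

View pics/s1.png

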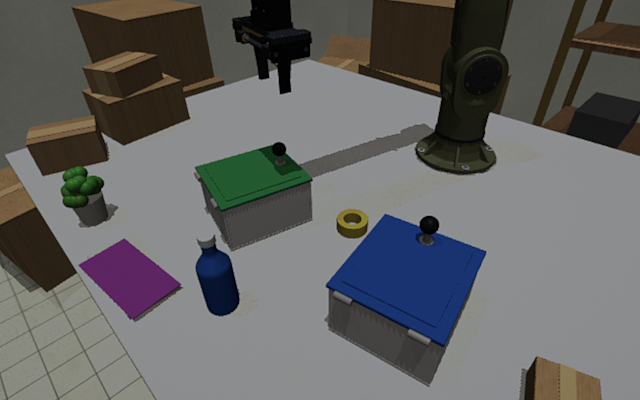

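The fingers, at (262,78) and (285,92), hang straight above the knob at (279,149). I'll descend 128 mm.

>>> carry_out([
  [[2.6,30,1.7],[0,0,0]],
  [[0,30,0],[0,0,0]],
  [[0,25,0],[0,0,0]],
  [[0,20,0],[0,0,0]],
  [[0,13,0],[0,0,0]],
  [[0,10,0],[0,0,0]],
  [[0,0,0],[0,0,0]],
  [[0,0,0],[0,0,0]],
])

```text
time_s: 3.45
tool_pos: [0.5076, -0.1764, 0.1379]
tool_rot: [-89.9, -0.0, -104.0]
force: [0.7, 0.9, 0.3]
grip_width: 0.087
```

Run:
```python
from h import *
cv2.imwrite("pics/s2.png",cv2.resize(env.read_camera("scene")[100:240,180:340,::-1],None,fx=4,fy=4))
cv2.imwrite("pics/t2.png",cv2.resize(env.read_camera("top")[150:300,360:520,::-1],None,fx=4,fy=4))
o=env.get_obs();print(o['tool_pos'],o['force'])
```

```text
[ 0.50808211 -0.17628946  0.13835934] [1.09078745 0.81520115 0.01755353]
```

View pics/s2.png

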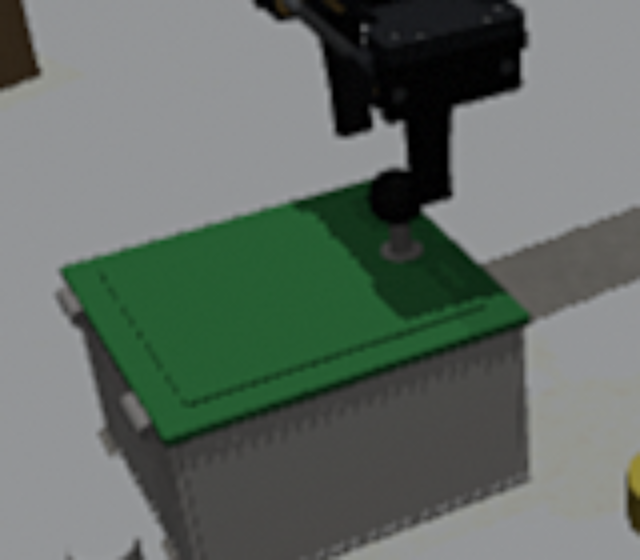

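View pics/t2.png

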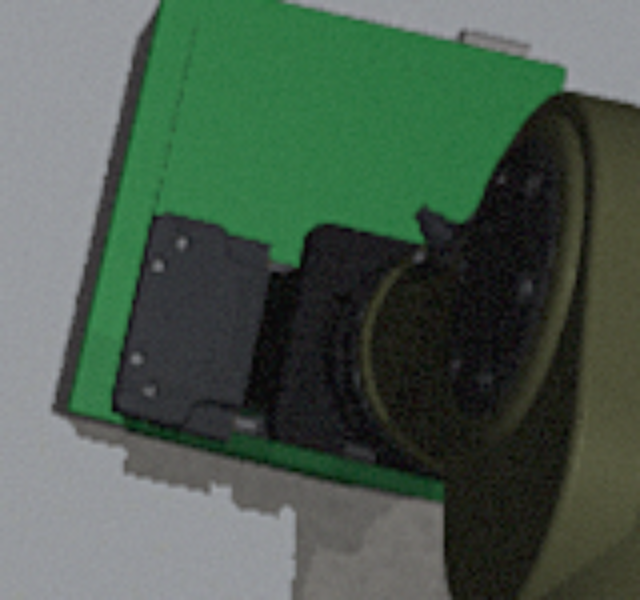

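Run:
```python
from h import *
v=np.array([.242,.97,0]);u=np.array([.97,-.242,0])
T=np.array([.508,-.1763,.1383])
for dz in(0,.014,.03):
  for s in(.0435,.0585):
    print(dz,s,[((proj("scene",T+q*s*v+[0,0,dz])-[180,100])*4).round() for q in(-1,1)])
print("toward robot 30", [((proj("scene",T+q*.05*v-.03*u)-[180,100])*4).round() for q in(-1,1)])
```

```text
0 0.0435 [array([364., 189.]), array([431., 255.])]
0 0.0585 [array([353., 179.]), array([443., 267.])]
0.014 0.0435 [array([362., 168.]), array([429., 233.])]
0.014 0.0585 [array([351., 158.]), array([441., 245.])]
0.03 0.0435 [array([359., 143.]), array([427., 207.])]
0.03 0.0585 [array([348., 133.]), array([439., 219.])]
toward robot 30 [array([405., 171.]), array([485., 245.])]
```

The open fingertips show about 30 mm above the shut-finger TCP, because the linkage retracts as it opens. They swing forward as they close. The knob lies between them in plan, so I'll close gently and check.

>>> carry_out([
  [[0,0,0],[0,0,0]],
  [[0,0,0],[0,0,0]],
  [[0,0,0],[0,0,0]],
  [[0,0,0],[0,0,0]],
  [[0,0,0],[0,0,0]],
  [[0,0,0],[0,0,0]],
  [[0,0,0],[0,0,0]],
  [[0,0,0],[0,0,0]],
], jaw=0, squeeze=20)

```text
time_s: 4.35
tool_pos: [0.5073, -0.1759, 0.1372]
tool_rot: [-90.0, -0.0, -104.0]
force: [-0.6, -0.1, 0.7]
grip_width: 0.0312
```

Run:
```python
from h import *
cv2.imwrite("pics/s3.png",cv2.resize(env.read_camera("scene")[100:240,180:340,::-1],None,fx=4,fy=4))
o=env.get_obs();print(o['time_s'],o['tool_pos'],o['force'],o['grip_width'])
```

```text
4.4 [ 0.50729295 -0.17595994  0.13720776] [0.40942349 0.04690737 0.14299815] 0.027083342483009826
```

View pics/s3.png

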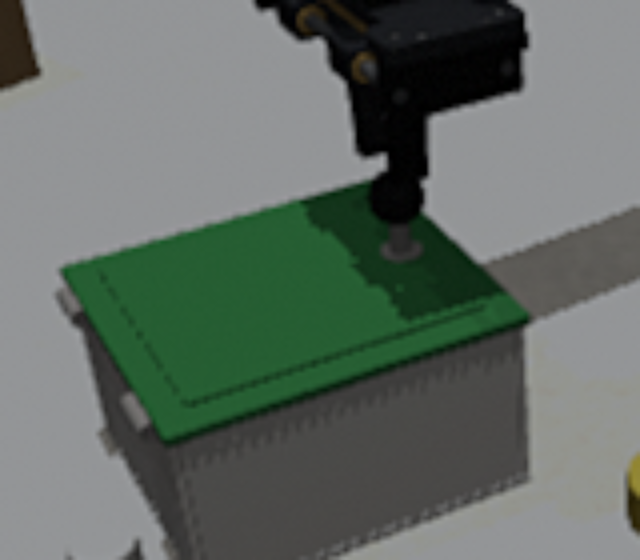

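Run:
```python
from h import *
from scipy.spatial.transform import Rotation as R
for T,r,f in (((.1523,-.6313,.1841),(-90,.1,-76.4),"scene0"),((.5061,-.172,.2641),(-90.1,0,-103.8),"s1")):
    M=R.from_euler('xyz',r,degrees=True).as_matrix();T=np.array(T)
    for b in(0,-.02,-.03,-.04): print(f,b,[proj("scene",T+M@[q*.05,b,0]).round(1) for q in(-1,0,1)])
    for b in(0,-.1): print('top',[proj("top",T+M@[q*.05,b,0]).round(1) for q in(-1,0,1)])
a=cv2.imread("pics/scene0.png")[0:60,230:310];b=cv2.imread("pics/s1.png")[20:110,220:320]
cv2.imwrite("pics/c.png",np.hstack([cv2.resize(a,(400,300)),cv2.resize(b,(333,300))]))
g=env.read_camera("top");cv2.imwrite("pics/t3.png",g[:,:,::-1])
```

```text
scene0 0 [array([284.9,  60.7]), array([273. ,  58.6]), array([261.5,  56.6])]
scene0 -0.02 [array([284.4,  54.5]), array([272.4,  52.5]), array([260.9,  50.6])]
scene0 -0.03 [array([284.2,  51.4]), array([272.1,  49.5]), array([260.5,  47.6])]
scene0 -0.04 [array([283.9,  48.2]), array([271.9,  46.4]), array([260.2,  44.6])]
top [array([721.1, 486.2]), array([752.8, 478.1]), array([784.5, 470. ])]
top [array([783.6, 521.5]), array([820.3, 512. ]), array([857. , 502.6])]
s1 0 [array([286.9, 110.8]), array([275.9, 102.5]), array([265.9,  94.8])]
s1 -0.02 [array([286.1, 101.1]), array([275. ,  93.1]), array([264.9,  85.7])]
s1 -0.03 [array([285.7,  96.1]), array([274.5,  88.3]), array([264.4,  81.1])]
s1 -0.04 [array([285.3,  91.1]), array([274.1,  83.4]), array([263.8,  76.4])]
top [array([417.6, 236.2]), array([450.9, 244. ]), array([484.5, 251.9])]
top [array([432.2, 231.6]), array([471.1, 240.7]), array([510.3, 249.9])]
```

View pics/c.png

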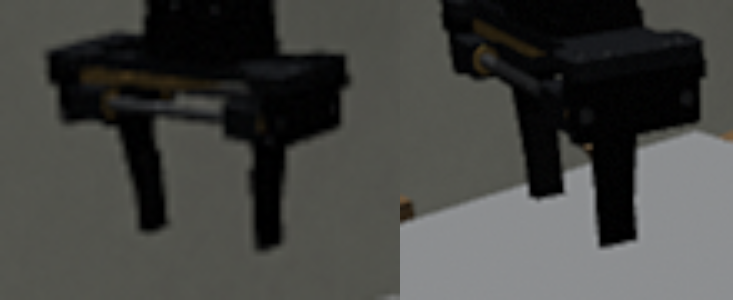

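View pics/t3.png

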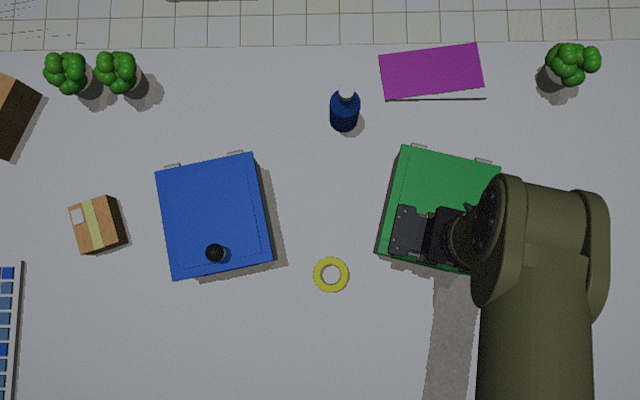

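Run:
```python
from h import *
print("base",proj("scene",[0,0,0]),proj("scene",[.09,0,0]),proj("scene",[0,.09,0]))
v=np.array([.242,.97,0]);u=np.array([.97,-.242,0]);T=np.array([.508,-.1763,.138])
for up in (.07,.107,.14,.17):
  print(up,[proj("top",T+q*.095*v+w*.0375*u+[0,0,up]).round() for q,w in((1,1),(1,-1),(-1,1),(-1,-1))],[proj("scene",T+q*.095*v+w*.0375*u+[0,0,up]).round() for q,w in((1,1),(1,-1),(-1,1),(-1,-1))])
g=cv2.imread("pics/t3.png")[170:290,370:520];s=env.read_camera("scene")[60:180,220:340,::-1]
cv2.imwrite("pics/c2.png",np.hstack([cv2.resize(g,(400,320)),cv2.resize(s,(320,320))]))
o=env.get_obs();print(o['qpos'],o['grip_width'])
```

```text
base [454.15707339 153.29575654] [437.62982198 164.98876052] [483.31062944 164.35131849]
0.07 [array([391., 208.]), array([381., 253.]), array([508., 235.]), array([499., 282.])] [array([280., 150.]), array([313., 140.]), array([244., 116.]), array([273., 108.])]
0.107 [array([394., 205.]), array([384., 253.]), array([517., 234.]), array([508., 283.])] [array([278., 133.]), array([313., 123.]), array([241., 100.]), array([272.,  93.])]
0.14 [array([398., 202.]), array([386., 252.]), array([526., 233.]), array([517., 284.])] [array([277., 117.]), array([312., 107.]), array([239.,  86.]), array([271.,  79.])]
0.17 [array([401., 200.]), array([389., 252.]), array([535., 231.]), array([525., 285.])] [array([275., 101.]), array([312.,  92.]), array([237.,  72.]), array([269.,  65.])]
[ 41.81572492   8.01481542 -27.60758204 102.13821569   3.92743307
  70.78995594 -90.88601798] 0.018754686450325284
```

View pics/c2.png

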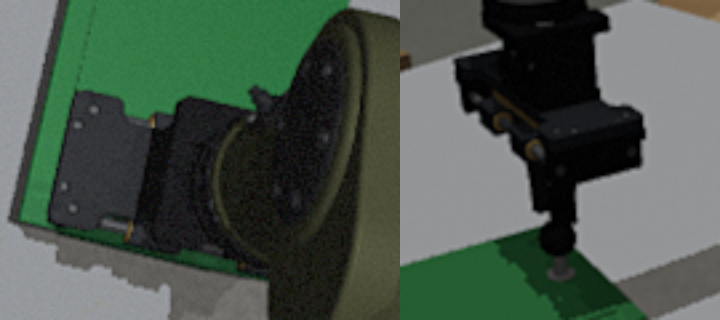

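The gripper closed to 19 mm without contact. In three pictures, the fingers and the body all appear about 37 mm higher along the tool axis than the reported TCP. I'll measure that offset directly with the fingers shut and raised off the knob.

>>> carry_out([
  [[0,-25,0],[0,0,0]],
  [[0,-25,0],[0,0,0]],
  [[0,0,0],[0,0,0]],
  [[0,0,0],[0,0,0]],
  [[0,0,0],[0,0,0]],
])

```text
time_s: 5.0
tool_pos: [0.5066, -0.1758, 0.1862]
tool_rot: [-90.1, 0.0, -104.0]
force: [-0.9, -0.5, -0.3]
grip_width: 0.0004
```

Run:
```python
from h import *
s=env.read_camera("scene")[:,:,::-1]
o=env.get_obs();print(o['time_s'],o['tool_pos'],o['tool_rot'],o['grip_width'])
cv2.imwrite("pics/s4.png",cv2.resize(s[60:180,240:320],None,fx=5,fy=5,interpolation=0))
v=np.array([.242,.97,0]);u=np.array([.97,-.242,0]);T=np.array(o['tool_pos'])
for b in(0,.03,.037,.044): print(b,[((proj("scene",T+w*.0095*u+q*v+[0,0,b])-[240,60])*5).round() for q in(0,.015) for w in(-1,1)])
```

```text
5.05 [ 0.5065256  -0.17574037  0.18605533] [-9.01148397e+01  9.59753060e-03 -1.04030021e+02] 0.0003155292040840215
0 [array([209., 375.]), array([170., 386.]), array([224., 388.]), array([184., 400.])]
0.03 [array([203., 312.]), array([163., 323.]), array([219., 325.]), array([178., 336.])]
0.037 [array([202., 297.]), array([162., 307.]), array([217., 310.]), array([177., 321.])]
0.044 [array([201., 282.]), array([160., 292.]), array([216., 294.]), array([175., 305.])]
```

View pics/s4.png

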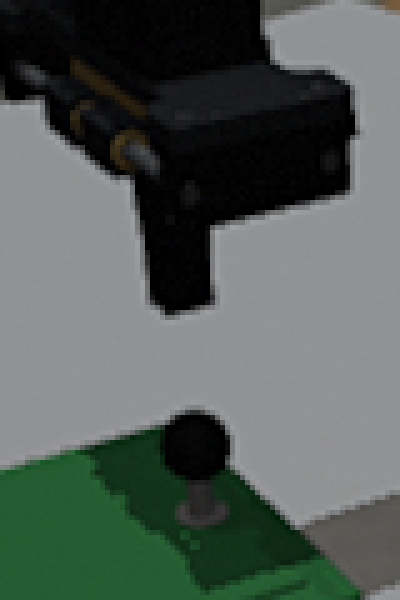

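With the fingers shut, the near fingertip edge at crop (168–212, ~310) puts the true tips about 40 mm above the reported TCP. The lateral position is good to within 3 mm. I'll open, then descend 90 mm so the pads meet the knob.

>>> carry_out([
  [[0,0,0],[0,0,0]],
  [[0,0,0],[0,0,0]],
  [[0,0,0],[0,0,0]],
  [[0,0,0],[0,0,0]],
  [[0,0,0],[0,0,0]],
  [[0,0,0],[0,0,0]],
  [[0,0,0],[0,0,0]],
  [[0,0,0],[0,0,0]],
  [[0,0,0],[0,0,0]],
  [[0,0,0],[0,0,0]],
  [[0,0,0],[0,0,0]],
], jaw=1)

```text
time_s: 6.15
tool_pos: [0.5073, -0.1759, 0.1872]
tool_rot: [-90.0, -0.0, -104.0]
force: [0.8, 0.7, 0.6]
grip_width: 0.08
```

>>> carry_out([
  [[0,20,-1],[0,0,0]],
  [[0,20,0],[0,0,0]],
  [[0,15,0],[0,0,0]],
  [[0,12,0],[0,0,0]],
  [[0,10,0],[0,0,0]],
  [[0,10,0],[0,0,0]],
  [[0,0,0],[0,0,0]],
  [[0,0,0],[0,0,0]],
])

```text
time_s: 6.95
tool_pos: [0.5065, -0.1757, 0.1004]
tool_rot: [-90.0, -0.0, -104.0]
force: [0.2, 0.2, -0.2]
grip_width: 0.087
```

Run:
```python
from h import *
s=env.read_camera("scene")[:,:,::-1]
o=env.get_obs();print(o['time_s'],o['tool_pos'],o['tool_rot'],o['grip_width'],o['force'])
cv2.imwrite("pics/s5.png",cv2.resize(s[90:190,230:330],None,fx=5,fy=5,interpolation=0))
```

```text
7.0 [ 0.50680906 -0.17581822  0.10077177] [-8.99467734e+01 -1.05075964e-02 -1.04030834e+02] 0.08733474120075373 [ 0.55200151 -0.41383093  0.18218812]
```

View pics/s5.png

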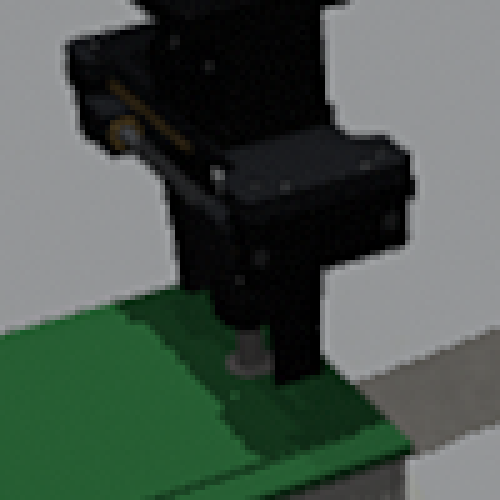

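The knob, at crop (245,295), now sits between the fingers, whose tips are at (195,290) and (300,380) in the crop, and nothing is touching yet. I'll close.

>>> carry_out([
  [[0,0,0],[0,0,0]],
  [[0,0,0],[0,0,0]],
  [[0,0,0],[0,0,0]],
  [[0,0,0],[0,0,0]],
  [[0,0,0],[0,0,0]],
  [[0,0,0],[0,0,0]],
  [[0,0,0],[0,0,0]],
  [[0,0,0],[0,0,0]],
  [[0,0,0],[0,0,0]],
  [[0,0,0],[0,0,0]],
  [[0,0,0],[0,0,0]],
  [[0,0,0],[0,0,0]],
], jaw=0, squeeze=20)

```text
time_s: 8.2
tool_pos: [0.5066, -0.1745, 0.1002]
tool_rot: [-90.0, 0.1, -104.0]
force: [1.1, 3.9, 0.0]
grip_width: 0.0302
```

Run:
```python
from h import *
o=env.get_obs();print(o['time_s'],o['tool_pos'],o['tool_rot'],o['grip_width'],o['force'])
# arc for knob in (u,z), mm, from hinge; deltas per 0.1 rad
r=np.hypot(170,45);a0=np.arctan2(45,170)
t=np.arange(0,1.051,.07);p=np.c_[-r*np.cos(a0+t),r*np.sin(a0+t)]
print(np.c_[t[1:],np.diff(p,axis=0).round(1),(p[1:]-p[0]).round(1)])
```

```text
8.2 [ 0.5065839  -0.17454045  0.10018123] [-9.00067548e+01  6.68410099e-02 -1.03983781e+02] 0.030210524848022176 [1.10093636 3.90840334 0.00544204]
[[7.000e-02 3.600e+00 1.180e+01 3.600e+00 1.180e+01]
 [1.400e-01 4.400e+00 1.150e+01 7.900e+00 2.330e+01]
 [2.100e-01 5.200e+00 1.120e+01 1.310e+01 3.440e+01]
 [2.800e-01 5.900e+00 1.080e+01 1.910e+01 4.520e+01]
 [3.500e-01 6.700e+00 1.030e+01 2.570e+01 5.560e+01]
 [4.200e-01 7.400e+00 9.800e+00 3.310e+01 6.540e+01]
 [4.900e-01 8.100e+00 9.300e+00 4.120e+01 7.470e+01]
 [5.600e-01 8.700e+00 8.700e+00 4.990e+01 8.340e+01]
 [6.300e-01 9.300e+00 8.100e+00 5.910e+01 9.150e+01]
 [7.000e-01 9.800e+00 7.400e+00 6.900e+01 9.890e+01]
 [7.700e-01 1.030e+01 6.700e+00 7.930e+01 1.056e+02]
 [8.400e-01 1.080e+01 6.000e+00 9.000e+01 1.116e+02]
 [9.100e-01 1.120e+01 5.200e+00 1.012e+02 1.168e+02]
 [9.800e-01 1.150e+01 4.400e+00 1.127e+02 1.213e+02]
 [1.050e+00 1.180e+01 3.600e+00 1.244e+02 1.249e+02]]
```

>>> carry_out([
  [[0,-5.8,1.7],[0,0,0]],
  [[0,-6,1.9],[0,0,0]],
  [[0,-5.8,2.1],[0,0,0]],
  [[0,-5.7,2.3],[0,0,0]],
  [[0,-5.6,2.5],[0,0,0]],
  [[0,-5.6,2.7],[0,0,0]],
  [[0,-5.4,2.9],[0,0,0]],
  [[0,-5.4,3],[0,0,0]],
  [[0,0,0],[0,0,0]],
])

```text
time_s: 9.1
tool_pos: [0.5251, -0.1792, 0.1457]
tool_rot: [-90.0, 0.1, -104.0]
force: [1.0, 5.5, -2.2]
grip_width: 0.0308
```

Run:
```python
from h import *
s=env.read_camera("scene")[:,:,::-1]
o=env.get_obs();print(o['time_s'],o['tool_pos'],o['tool_rot'],o['grip_width'],o['force'])
cv2.imwrite("pics/s6.png",cv2.resize(s[60:240,180:340],None,fx=3.3,fy=3.3,interpolation=0))
```

```text
9.15 [ 0.52483462 -0.1791775   0.14529744] [-9.00601307e+01  7.13368829e-02 -1.03985805e+02] 0.030490091621811998 [ 0.7496043   5.23127252 -2.48217705]
```

View pics/s6.png

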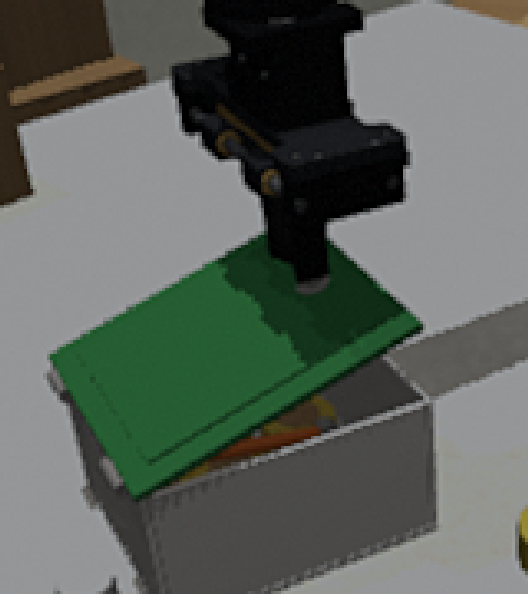

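The lid is about 0.28 rad up, with the knob held and the forces small. I'll continue along the arc to about 0.98.

>>> carry_out([
  [[0,-10.3,6.7],[0,0,0]],
  [[0,-9.8,7.4],[0,0,0]],
  [[0,-9.3,8.1],[0,0,0]],
  [[0,-8.7,8.7],[0,0,0]],
  [[0,-8.1,9.3],[0,0,0]],
  [[0,-7.4,9.8],[0,0,0]],
  [[0,-6.7,10.3],[0,0,0]],
  [[0,-6,10.8],[0,0,0]],
  [[0,-5.2,11.2],[0,0,0]],
  [[0,-4.4,11.5],[0,0,0]],
  [[0,0,0],[0,0,0]],
  [[0,0,0],[0,0,0]],
])

```text
time_s: 10.35
tool_pos: [0.6156, -0.2022, 0.2216]
tool_rot: [-90.0, 0.0, -104.0]
force: [-1.3, 5.1, 2.0]
grip_width: 0.0304
```

>>> carry_out([
  [[0,0,0],[0,0,0]],
  [[0,0,0],[0,0,0]],
  [[0,0,0],[0,0,0]],
  [[0,0,0],[0,0,0]],
  [[0,0,0],[0,0,0]],
])

```text
time_s: 10.85
tool_pos: [0.6151, -0.2021, 0.2214]
tool_rot: [-90.1, 0.0, -104.0]
force: [-0.0, 5.6, 0.4]
grip_width: 0.0308
```

Run:
```python
from h import *
s=env.read_camera("scene")[:,:,::-1];t=env.read_camera("top")[:,:,::-1]
o=env.get_obs();print(o['time_s'],o['tool_pos'],o['tool_rot'],o['grip_width'],o['force'])
cv2.imwrite("pics/s7.png",np.hstack([cv2.resize(s[60:240,180:340],(400,450),interpolation=0),cv2.resize(t[120:300,350:510],(400,450))]))
for d in env.outline_of("scene","green_stay")[:2]: print(d["p"],d["xy"],d["mask"].sum())
```

```text
10.95 [ 0.61509609 -0.20215096  0.22143473] [-9.00539552e+01  2.64515806e-02 -1.03999044e+02] 0.030846010957328036 [0.21488339 5.11641765 0.3164283 ]
0.7 [269.7, 172.8] 180
```

View pics/s7.png

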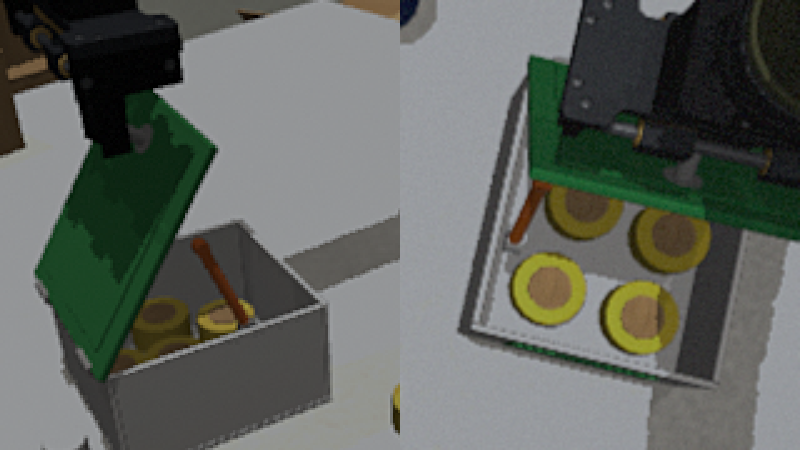

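Run:
```python
from h import *
v=np.array([.242,.97,0]);u=np.array([.97,-.242,0]);k=np.array([.507,-.175,.155])
p=tri((278,189),(396,215.5));d=p-k;print("pivot",p,"u",d@u,"v",d@v)
c=env.get_calibration("scene");o=-c['R'].T@c['t']
r=c['R'].T@np.linalg.inv(K(c))@np.array([260.5,157.5,1]);s=((p-o)@v)/(r@v);t=o+s*r;e=t-p;print("tip",t,e@u,e[2],np.linalg.norm(e),np.arctan2(e[2],e@u))
```

```text
pivot [ 0.56508846 -0.11556821  0.10359089] u 0.041963310365258535 v 0.07170623978982235
tip [ 0.59398819 -0.12277825  0.19093995] 0.029777569981974734 0.08734905581997802 0.09228779309705784 1.2422484611329663
```

The stay measures 1.24 rad with a length of 92 mm, so it is fully up. I'll lower along the arc onto it, slowing near 0.72.

>>> carry_out([
  [[0,2.2,-5.8],[0,0,0]],
  [[0,2.2,-5.7],[0,0,0]],
  [[0,2.6,-5.6],[0,0,0]],
  [[0,2.6,-5.6],[0,0,0]],
  [[0,3,-5.4],[0,0,0]],
  [[0,3,-5.4],[0,0,0]],
  [[0,1.7,-2.6],[0,0,0]],
  [[0,1.7,-2.6],[0,0,0]],
  [[0,0,0],[0,0,0]],
  [[0,0,0],[0,0,0]],
])

```text
time_s: 12.0
tool_pos: [0.5779, -0.1927, 0.2022]
tool_rot: [-90.0, 0.0, -104.0]
force: [2.5, 6.1, -0.6]
grip_width: 0.0305
```

>>> carry_out([
  [[0,0.8,-1.2],[0,0,0]],
  [[0,0.8,-1.2],[0,0,0]],
  [[0,0,0],[0,0,0]],
  [[0,0,0],[0,0,0]],
])

```text
time_s: 12.4
tool_pos: [0.5777, -0.1926, 0.2018]
tool_rot: [-89.7, 0.0, -104.0]
force: [4.6, 4.4, 1.2]
grip_width: 0.0308
```

Run:
```python
from h import *
s=env.read_camera("scene")[:,:,::-1];t=env.read_camera("top")[:,:,::-1]
o=env.get_obs();print(o['time_s'],o['tool_pos'],o['tool_rot'],o['grip_width'],o['force'])
cv2.imwrite("pics/s8.png",np.hstack([cv2.resize(s[60:240,180:340],(400,450),interpolation=0),cv2.resize(t[120:300,350:510],(400,450))]))
```

```text
12.5 [ 0.57768129 -0.192622    0.20184595] [-8.97078670e+01  3.56262496e-02 -1.03997629e+02] 0.03023316541076755 [4.69462281 5.35062715 1.12899714]
```

View pics/s8.png

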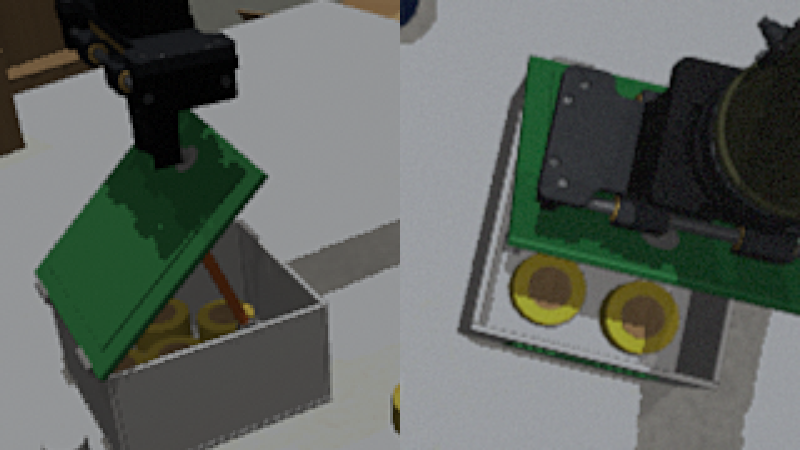

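The lid has stopped on the stay: the commanded 3 mm moved it only 0.5 mm, the reaction is about 4.7 N, and the angle is about 0.73. I'll release and retreat straight up.

>>> carry_out([
  [[0,0,0],[0,0,0]],
  [[0,0,0],[0,0,0]],
  [[0,0,0],[0,0,0]],
  [[0,0,0],[0,0,0]],
  [[0,0,0],[0,0,0]],
  [[0,0,0],[0,0,0]],
  [[0,0,0],[0,0,0]],
  [[0,0,0],[0,0,0]],
  [[0,0,0],[0,0,0]],
  [[0,0,0],[0,0,0]],
  [[0,0,0],[0,0,0]],
], jaw=1)

```text
time_s: 13.6
tool_pos: [0.576, -0.1931, 0.2008]
tool_rot: [-90.0, -0.0, -104.0]
force: [-0.3, 0.1, -0.8]
grip_width: 0.0869
```

>>> carry_out([
  [[0,-8,0],[0,0,0]],
  [[0,-15,0],[0,0,0]],
  [[0,-20,0],[0,0,0]],
  [[0,-25,0],[0,0,0]],
  [[0,-25,0],[0,0,0]],
  [[0,-25,0],[0,0,0]],
  [[0,0,0],[0,0,0]],
  [[0,0,0],[0,0,0]],
])

```text
time_s: 14.4
tool_pos: [0.5765, -0.193, 0.3203]
tool_rot: [-89.9, -0.0, -104.0]
force: [-0.1, -0.5, -0.4]
grip_width: 0.0867
```

Run:
```python
from h import *
s=env.read_camera("scene")[:,:,::-1];t=env.read_camera("top")[:,:,::-1]
o=env.get_obs();print(o['time_s'],o['tool_pos'],o['grip_width'],o['force'],o['joint_velocities'].round(2))
cv2.imwrite("pics/s9.png",s);cv2.imwrite("pics/t9.png",t)
```

```text
14.5 [ 0.57563603 -0.19303117  0.31828529] 0.08710769214212741 [-0.74861892 -0.57990681 -0.44167582] [0.1  0.45 0.01 0.76 0.06 0.05 0.02]
```

View pics/s9.png

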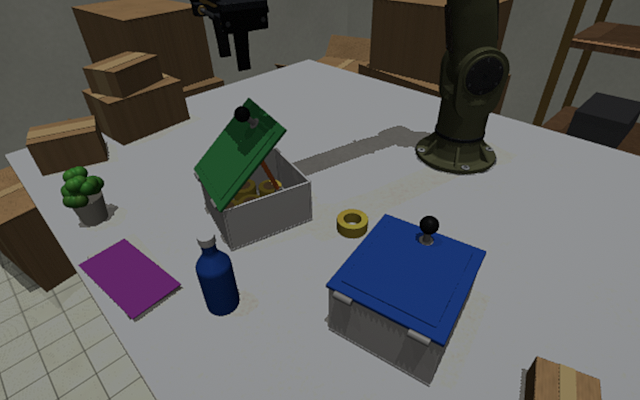

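View pics/t9.png

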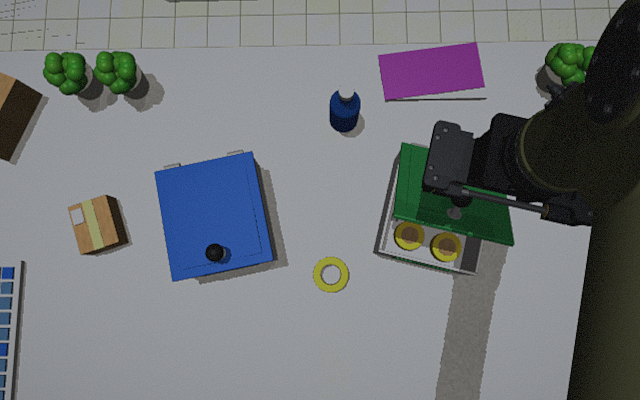

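The green lid stands propped on the orange stay, with the knob at scene (242,114). The gripper is clear above it at (240,65), and the blue lid and bystanders are unmoved. I'll make one stability check, then hand in.

Run:
```python
from h import *
a=cv2.imread("pics/s9.png")
for i in range(8): s=env.read_camera("scene")
s=s[:,:,::-1]
print(dark(a,242,114)[0],dark(s,242,114)[0],np.abs(a.astype(int)-s)[60:260,150:330].mean())
k=np.array([.507,-.175,.155]);u=np.array([.97,-.242,0]);h=k+.17*u-[0,0,.045]
for t in(.65,.72,.8): 
    r=np.hypot(.17,.045);b=np.arctan2(45,170)+t; print(t,proj("scene",h-r*np.cos(b)*u+[0,0,r*np.sin(b)]))
print(env.get_obs()['time_s'],env.get_obs()['force']);print(env.sign_off())
```

```text
[245.77002584 113.7622739 ] [245.77002584 113.78294574] 0.6480462962962963
0.65 [247.59592812 116.15449498]
0.72 [242.45763154 113.95407114]
0.8 [236.2341439  111.86413442]
14.9 [-0.09048855 -0.54337522 -0.21957229]
the job is handed in; nothing more can be done
None
```

The green lid is propped open on its stay with the gripper clear of it, and the job is handed in at about 15 s. I gripped the knob, lifted the lid to about 0.98 rad, let it down onto the stay, released it and retreated straight up.

**Stay:** Before lowering, it measured about 1.24 rad (1.22 is fully up).

**Final checks:**
- The lid did not move between pictures taken 0.4 s apart after release.
- The knob, seen at scene (242,114), matches a lid angle of 0.72. The automatic dark-spot centroid read 245.8 instead of 242, probably because it included the shaded stem.
- The force reading was near zero.
- The blue lid, tape roll, bottle and parcel looked unmoved in both views.

**Disagreement:** In the pictures the real fingertips sat about 40 mm higher than the reported TCP. My first close therefore went shut just above the knob without touching it. I measured the offset with the camera, went 37 mm lower than on the first try, and the second grasp held.

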